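Gauge check of a drill-press vise

ROBOT

A 6-joint arm with a two-finger parallel gripper is mounted at the origin on the work surface. World frame = base frame: x ahead of the robot, y to its left, z up, the work surface at z = 0. Lengths are in m, angles in rad, forces in N, time in s.
With the tool pointing down it reaches from about 0.325 to 0.775 m from the base axis. Payload 5.5 kg.
Tool frame: the origin (TCP) lies midway between the tips of the shut fingers; the grasp point (between the pads) lies 19 mm behind it; z points along the fingers, y is the direction in which the jaws open and shut (so a half turn about z gives the same grasp; the last joint's range is limited). The gripper opens to 85 mm and grips with 20 to 120 N. Pads are 22 mm wide; open, the fingers measure 114 mm over their backs; the gripper's body (76 mm by 85 mm) begins 54 mm behind the grasp point. The pads swing forward as they close: fully open they stand 13 mm farther back than shut.
Start: joints at [1.185, 0.091, 1.231, -0, 1.82, -0.057], TCP at [0.194, 0.568, 0.231] pointing down, gripper open.
Joint ranges: [-2.87, 2.87], [-0.86, 2.18], [0.17, 2.46], [-1.51, 4.65], [0.06, 2.69], [-2.65, 2.65]. Speed limits (rad/s): [2.57, 2.57, 3.01, 3.14, 3.14, 3.14].

INTERFACE

Orientations are given as a rotation vector (axis times angle).
In Python, from workcell import * gives the robot as it stands. The module is installed in compiled form; this text tells all that it offers.
- The arm moves only by the shell command python3 -m creep 'ROWS'. ROWS is a JSON object of lists of equal length, an entry for each row: "hand": the gripper command: -1 is shut, 1 is fully open, values between are in proportion; "translation": the shift along the tool's x, y, z in mm, a list of three; "rotation": the turn, a rotation vector about the tool's x, y, z in rad, a list of three. A call has 1 to 8 rows; each row is the pose to reach, as a shift and turn from the pose commanded when the call began, along the tool's axes at that moment; what a row does not reach only later rows make up. A row lasts 1/8 s, in which the tool goes at most 62.5 mm and 10.7 degrees, less where a joint would pass 70% of its speed; a pose out of reach is approached as far as the arm can. A call with a gripper value outside its range is refused whole. The fingers move at their own pace and stop on an object; the grip force is fixed at half the most. Time passes only in rows, so rows that repeat a pose let the fingers close. It gives the time, the measured TCP pose, the force and the opening at its end, in the units of the state.
- get_state(): the state, without advancing time (a new reading comes with each control period).
- capture(name): name is "side" or "top" or "wrist"; returns (picture, depth): 384x512x3 uint8, blue, green, red; 384x512 float32, m along the optical axis (not along the pixel's ray), 0 where there is no reading.
- calibration(name): a dict with "intrinsics" (3x3 intrinsics, pixels), "dist" ([k1, k2, p1, p2, k3] as OpenCV has them; the pictures are not rectified), "R" (3x3) and "t" (3): a world point X has camera coordinates R X + t. Camera axes: x right, y down, z forward; pixel columns grow to the right and rows downward; lengths in m; the calibration is good to about 2 mm. A picture is of the moment at which its call begins: read the wrist's pose just before it. calibration takes no time and is no camera call; for the wrist camera it gives the pose at the moment of the call.
- close_job(): hands the job in, once; it reports no verdict.
The state is a dict: "t": time; "joint_positions": joint angles; "qd": joint speeds; "joint_efforts": joint torques, N m; "ee_pos": TCP position; "ee_rot": TCP orientation; "force": force on the tool from outside, world axes, zero at the start; "moment": the same for the moment, N m; "finger_gap": opening from 0.0 (shut) to 1.0 (fully open).
Only numpy, scipy, OpenCV 4.12 (cv2) and the standard library are available. Lean on these libraries where they do the work, as an engineer would, in place of code of your own. Each camera call takes 0.05 s, during which the arm holds its last target.

TASK

Two small blue drill-press vises stand on the tool table, one with its jaws set open and one nearly closed. Take the feeler gauge out of its wooden stand, slide its blade down between the jaws of the vise where it fits, keeping hold of it until the blade stands on the floor of the gap, then let go and leave it standing there.

Things in the scene. Friction and masses are not known exactly. Their poses are not given: they have to be found in the camera images.
- gauge_handle (a point): Centre of the feeler gauge's handle: pale wooden block 18 (its x) by 36 (y) by 70 mm tall, upright. Below it a steel blade, 8 mm thick (x), 45 mm wide (y), 65 mm long; its foot is 100 mm below this point. About 0.14 kg. At the start it stands 40 mm deep, loosely, in the slot of a fixed dark wooden stand, 90 x 90 x 50 mm tall; lift it straight up.
- gauge_foot (a point): Middle of the lower edge of the gauge's blade, 100 mm below the handle's centre; same axes (x across the thickness, y along the width, z up).
- open_vise_gap (a point): Centre of the open vise's gap, level with the jaw tops, 70 mm above the table. Gap 16 mm wide (x), 90 mm long (y), open at both ends, 50 mm deep: its floor is 20 mm above the table. The top 14 mm is bevelled bright steel, mouth 32 mm wide; dark below. Each jaw is 34 mm thick. The vise is fixed, base 170 (x) by 90 mm, screw towards -x. Left or right place varies.
- tight_vise_gap (a point): The same point on the nearly closed vise, alike except that its gap is only 3 mm wide (19 mm at the top of the bevels): the blade jams in its mouth about 10 mm down.
Mind the look-alikes: they are no part of the job. There is more than one size of the part that bears gauge_handle; the job needs the middle-sized.

How it is judged:
On the way:
1. the blade, still held, is down at the floor of the open vise's gap (foot within 15 mm of it) (z of gauge_foot in the frame of open_vise_gap below -0.035 m and horizontal distance between gauge_foot and open_vise_gap below 0.027 m and contact force between the fingers and gauge above 1 N), for 0.1 s.
At the end, for the whole second after the job is handed in: The gauge stands at rest, upright within 20 degrees, in the gap of the open vise: the foot of its blade is within 12 mm of the gap's floor and within 27 mm of the gap's centre seen from above, so that the blade lies between the jaws (z of gauge_foot in the frame of open_vise_gap below -0.038 m and horizontal distance between gauge_foot and open_vise_gap below 0.027 m and angle between gauge_handle's own z axis and vertical below 0.35 rad and linear speed of gauge below 0.03 m/s); the robot touches nothing.
It also fails if it takes over 32 s, if anything falls off the work surface, if the arm or the gripper's body presses on something with over 40 N, if the wrist force passes 120 N, or if a joint passes its speed limit or range.

## Working session

There is one attempt and no reset: what is moved stays moved. The work goes in short steps, Python scripts to look and compute and a shell command to move; the robot and the scene stay as the last step left them, time stands still between calls to the robot, and variables do not carry over. Pictures are saved under pics/ and viewed, and the job is handed in when it is done.

```bash
mkdir -p pics; ls
python3 - <<'E'
from workcell import *
import cv2,numpy as np
s=get_state();print(s['t'],s['ee_pos'],s['ee_rot'],s['finger_gap'],s['force'])
for n in ['top','side','wrist']:
    c=calibration(n);p,d=capture(n)
    cv2.imwrite(f'pics/{n}0.png',p);np.savez(f'{n}0.npz',p=p,d=d,K=c['intrinsics'],dist=c['dist'],R=c['R'],t=c['t'])
    print(n,np.round(c['intrinsics'],1).tolist(),np.round(-np.array(c['R']).T@c['t'],3),np.round(c['R'],2).tolist())
E
```

```text
pics
0.0 [0.19365721 0.56759688 0.23014867] [-5.14103725e-01 -3.09880180e+00  2.98206074e-03] 0.9961914487230727 [0.35900838 0.74691836 0.55282302]
top [[384.8, 0.0, 260.0], [0.0, 384.8, 193.9], [0.0, 0.0, 1.0]] [ 0.285 -0.048  1.042] [[0.0, -1.0, -0.02], [-0.98, 0.0, -0.19], [0.19, 0.02, -0.98]]
side [[400.8, 0.0, 249.9], [0.0, 400.8, 185.5], [0.0, 0.0, 1.0]] [ 0.025 -0.553  0.803] [[0.73, -0.68, -0.02], [-0.49, -0.51, -0.71], [0.47, 0.53, -0.71]]
wrist [[328.7, 0.0, 252.2], [0.0, 328.7, 192.2], [0.0, 0.0, 1.0]] [0.119 0.593 0.372] [[0.32, 0.95, -0.0], [0.9, -0.31, 0.3], [0.29, -0.1, -0.95]]
```

View pics/top0.png

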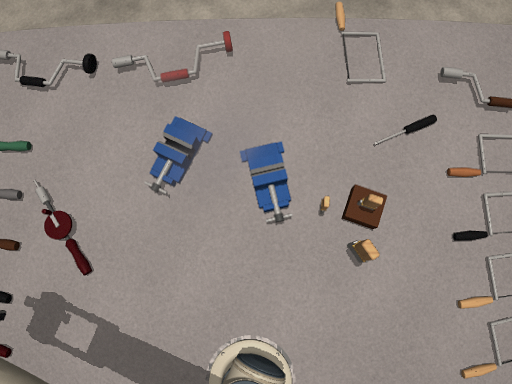

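View pics/side0.png

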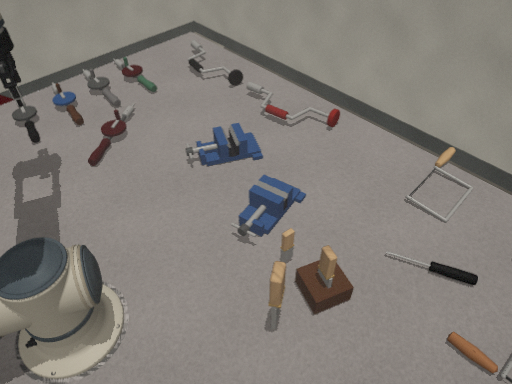

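View pics/wrist0.png

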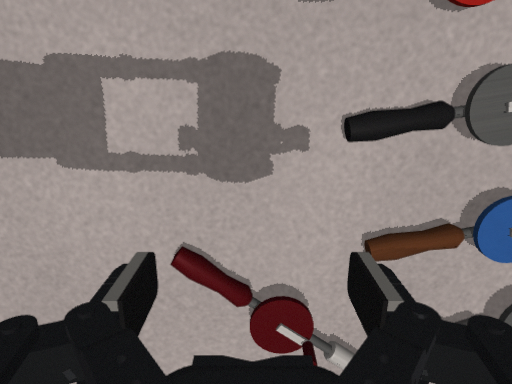

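The top view shows two vises, near (178,150) and (268,178), and the wooden stand with the gauge at (370,203). Handles of other sizes stand at (325,203) and (367,250). I'll zoom in on these.

```bash
cat > h.py <<'E'
import cv2,numpy as np
def load(f):
    z=np.load(f);return z
def cast(z,uv,h):
    q=cv2.undistortPoints(np.array(uv,float).reshape(-1,1,2),z['K'],z['dist']).reshape(-1,2)
    r=np.c_[q,np.ones(len(q))]@z['R']; C=-z['R'].T@z['t']
    return C+r*((h-C[2])/r[:,2])[:,None]
def proj(z,X):
    rv=cv2.Rodrigues(z['R'])[0]
    return cv2.projectPoints(np.array(X,float).reshape(-1,1,3),rv,z['t'],z['K'],z['dist'])[0].reshape(-1,2)
def cloud(z):
    d=z['d'];v,u=np.mgrid[:d.shape[0],:d.shape[1]]
    q=cv2.undistortPoints(np.stack([u,v],-1).astype(float).reshape(-1,1,2),z['K'],z['dist']).reshape(-1,2)
    P=np.c_[q,np.ones(len(q))]*d.reshape(-1,1)
    return ((P-z['t'])@z['R']).reshape(*d.shape,3)
E
python3 - <<'E'
from h import *
a=load('top0.npz');b=load('side0.npz')
cv2.imwrite('pics/z1.png',np.hstack([cv2.resize(a['p'][105:225,135:300],None,fx=4,fy=4,interpolation=2)[:480],]))
cv2.imwrite('pics/z2.png',cv2.resize(a['p'][175:275,310:400],None,fx=5,fy=5,interpolation=2))
cv2.imwrite('pics/z3.png',cv2.resize(b['p'][115:315,180:360],None,fx=3,fy=3,interpolation=2))
for n,z in (('top',a),('side',b)):
    P=cloud(z); print(n,(z['d']>0).mean())
    # handles (pale wood) mask
    hsv=cv2.cvtColor(z['p'],cv2.COLOR_BGR2HSV)
    m=((hsv[...,0]>10)&(hsv[...,0]<25)&(hsv[...,1]>90)&(hsv[...,2]>110)).astype(np.uint8)
    k,l,s,c=cv2.connectedComponentsWithStats(m)
    for i in range(1,k):
        if s[i,4]>25:
            q=P[l==i]; print(s[i],np.round(np.nanpercentile(q,[2,50,98],axis=0),3).tolist())
E
```

```text
top 0.9959767659505209
[336   2   9  28 199] [[1.001, -0.278, 0.016], [1.045, -0.265, 0.023], [1.091, -0.254, 0.03]]
[450 168  31   8 218] [[0.54, -0.639, 0.018], [0.55, -0.59, 0.024], [0.56, -0.55, 0.029]]
[368 194  15  11 111] [[0.44, -0.316, 0.138], [0.45, -0.301, 0.144], [0.462, -0.285, 0.148]]
[324 196   6  12  59] [[0.44, -0.196, 0.102], [0.453, -0.188, 0.105], [0.465, -0.183, 0.108]]
[362 239  17  21 196] [[0.31, -0.291, 0.171], [0.33, -0.274, 0.175], [0.351, -0.258, 0.178]]
[460 297  33  11 270] [[0.183, -0.64, 0.017], [0.196, -0.591, 0.024], [0.208, -0.551, 0.03]]
[463 364  34  14 277] [[0.003, -0.64, 0.016], [0.018, -0.593, 0.024], [0.031, -0.553, 0.03]]
side 0.9959462483723959
[436 147  19  20 188] [[1.0, -0.285, -0.166], [1.041, -0.275, 0.024], [1.339, -0.193, 0.029]]
[281 229  13  22 189] [[0.437, -0.201, 0.054], [0.447, -0.198, 0.086], [0.462, -0.189, 0.107]]
[323 246  14  33 254] [[0.437, -0.323, 0.079], [0.444, -0.317, 0.138], [0.458, -0.292, 0.147]]
[269 261  16  47 520] [[0.306, -0.298, 0.092], [0.315, -0.288, 0.167], [0.346, -0.265, 0.177]]
[449 332  49  41 541] [[0.538, -0.645, 0.017], [0.546, -0.601, 0.024], [0.558, -0.556, 0.029]]
```

View pics/z1.png

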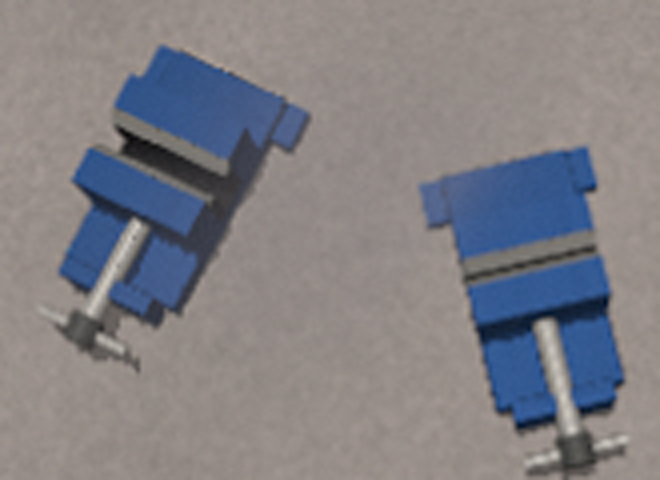

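View pics/z2.png

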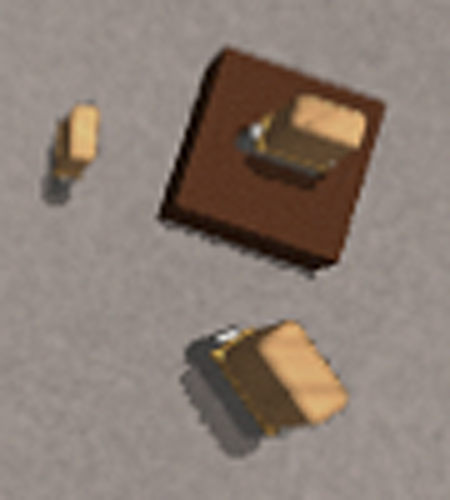

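View pics/z3.png

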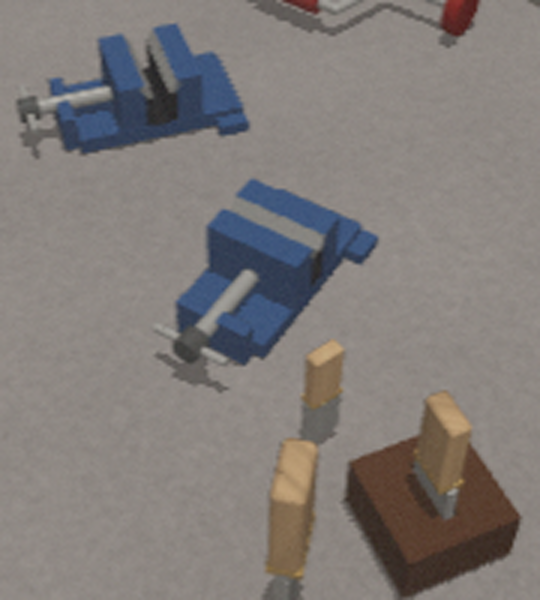

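The left vise (top view, 178,150) has the open, dark gap. The target gauge is the middle-sized one in the stand, its top at z≈0.145 as expected. Next I measure both precisely.

Run:
```python
from h import *
for n in ('top','side'):
    z=load(n+'0.npz');P=cloud(z);hsv=cv2.cvtColor(z['p'],cv2.COLOR_BGR2HSV)
    def rect(m,h,name):
        v,u=np.nonzero(m)
        Q=cast(z,np.c_[u,v],h)[:,:2]
        r=cv2.minAreaRect((Q*1000).astype(np.float32)); print(n,name,len(v),np.round(r[0],1),np.round(r[1],1),round(r[2],1),'med z',round(float(np.median(P[m][:,2])),4))
    X,Y,Z=P[...,0],P[...,1],P[...,2]
    near=(abs(X-.45)<.06)&(abs(Y+.30)<.06)
    rect(near&(Z>.1405)&(Z<.15),.145,'handletop')
    st=near&(abs(X-.45)<.07)&(Z>.045)&(Z<.055)
    rect(st,.05,'standtop')
    # vise jaw tops
    for nm,m0 in (('open',(Y>.05)),('tight',(Y<.05)&(Y>-.12))):
        m=m0&(abs(Y)<.35)&(X>.35)&(X<.8)&(Z>.066)&(Z<.075)&(hsv[...,0]>95)&(hsv[...,0]<125)&(hsv[...,1]>120)
        k,l,s,c=cv2.connectedComponentsWithStats(m.astype(np.uint8))
        for i in range(1,k):
            if s[i,4]>40: rect(l==i,.07,nm+str(s[i]))
```

```text
top handletop 108 [ 451.2 -299.4] [35.9 17.9] 71.1 med z 0.1444
top standtop 919 [ 452.  -300.4] [90.8 92.2] 70.0 med z 0.0501
top open[164 124  32  20 271] 271 [644.  194.4] [87.6 25. ] 64.1 med z 0.0705
top open[154 142  32  22 296] 296 [590.1 220.6] [88.1 26.7] 62.9 med z 0.0705
top tight[249 152  34  17 316] 316 [567.3 -36.6] [26.5 87.4] 13.5 med z 0.0704
top tight[252 169  35  17 307] 307 [521.9 -47.2] [24.8 88.3] 13.5 med z 0.0704
side handletop 137 [ 447.6 -304.8] [35.1 18.7] 70.9 med z 0.145
side standtop 1227 [ 448.7 -304.8] [93.3 92.3] 70.2 med z 0.0502
side open[232 124  15  17 113] 113 [643.3 189.2] [82.4 21. ] 64.8 med z 0.0704
side open[214 127  13  18 108] 108 [590.6 215.9] [83.6 23.4] 64.5 med z 0.0711
side tight[260 176  33  16 186] 186 [567.4 -41.4] [22.9 85.5] 13.6 med z 0.0705
side tight[251 185  32  19 217] 217 [521.5 -52.2] [24.1 87.2] 13.5 med z 0.0706
```

```bash
cat > plan.py <<'E'
import numpy as np,sys
from scipy.spatial.transform import Rotation as Ro
from workcell import get_state
def go(xyz,yaw_y,n=8):
    """target TCP xyz (m) with tool down and tool y at yaw_y deg"""
    s=get_state();R0=Ro.from_rotvec(s['ee_rot']);M=R0.as_matrix()
    a=np.deg2rad(yaw_y);y=np.array([np.cos(a),np.sin(a),0]);zz=np.array([0,0,-1.]);x=np.cross(y,zz)
    T=Ro.from_matrix(np.c_[x,y,zz])
    d=M.T@(np.array(xyz)-s['ee_pos'])*1000
    print('now',s['t'],np.round(s['ee_pos'],4),'tooly',round(np.degrees(np.arctan2(M[1,1],M[0,1])),2),'tilt z',np.round(M[:,2],3))
    print('shift',np.round(d,1),'turn',np.round((R0.inv()*T).as_rotvec(),3),'len',round(np.linalg.norm(d),1))
E
python3 -c "
from plan import go
go([.42,.18,.231],21)
go([.45,-.302,.231],-19)"
```

```text
now 0.15 [0.1936 0.5677 0.2304] tooly 71.16 tilt z [-0.001 -0.001 -1.   ]
shift [-3.394e+02 -2.938e+02 -2.000e-01] turn [-0.002  0.001  0.876] len 448.9
now 0.15 [0.1936 0.5677 0.2304] tooly 71.16 tilt z [-0.001 -0.001 -1.   ]
shift [-5.234e+02 -7.403e+02  5.000e-01] turn [-1.000e-03  1.000e-03  1.574e+00] len 906.7
```

```bash
python3 -m creep '{"hand":[1,1,1,1,1,1,1,1],"translation":[[-42,-37,0],[-85,-73,0],[-127,-110,0],[-170,-147,0],[-212,-184,0],[-254,-220,0],[-297,-257,0],[-339,-294,0]],"rotation":[[0,0,0.11],[0,0,0.22],[0,0,0.33],[0,0,0.44],[0,0,0.55],[0,0,0.66],[0,0,0.77],[0,0,0.876]]}'; python3 -c "
from plan import go
go([.45,-.302,.231],-19)"
```

```text
t: 1.15
ee_pos: [0.4202, 0.1785, 0.2311]
ee_rot: [1.785, 2.586, 0.0]
force: [0.1, -0.1, 0.1]
finger_gap: 1.001
now 1.15 [0.4202 0.1785 0.2311] tooly 20.77 tilt z [ 0.  0. -1.]
shift [-4.598e+02 -1.425e+02  1.000e-01] turn [ 0.    -0.     0.694] len 481.4
```

```bash
python3 -m creep '{"hand":[1,1,1,1,1,1,1,1],"translation":[[-57,-18,0],[-115,-36,0],[-172,-54,0],[-230,-71,0],[-287,-89,0],[-345,-107,0],[-402,-125,0],[-460,-142,0]],"rotation":[[0,0,0.087],[0,0,0.174],[0,0,0.26],[0,0,0.347],[0,0,0.434],[0,0,0.52],[0,0,0.607],[0,0,0.694]]}'
python3 - <<'E'
from workcell import *
from plan import go
import cv2,numpy as np
for n in ['wrist']:
    c=calibration(n);p,d=capture(n)
    cv2.imwrite('pics/w1.png',p);np.savez('w1.npz',p=p,d=d,K=c['intrinsics'],dist=c['dist'],R=c['R'],t=c['t'])
from h import *
z=load('w1.npz');P=cloud(z);X,Y,Z=P[...,0],P[...,1],P[...,2]
near=(abs(X-.45)<.07)&(abs(Y+.30)<.07)
for nm,lo,hi,h in (('handle',.139,.151,.145),('stand',.045,.055,.05)):
    m=near&(Z>lo)&(Z<hi);v,u=np.nonzero(m)
    if len(v):
        r=cv2.minAreaRect((cast(z,np.c_[u,v],h)[:,:2]*1000).astype(np.float32));print(nm,len(v),u.min(),u.max(),v.min(),v.max(),r)
go([.45,-.302,.231],-19)
E
```

```text
t: 2.15
ee_pos: [0.4514, -0.3022, 0.2311]
ee_rot: [-2.557, -1.825, -0.0]
force: [0.4, -0.1, 0.1]
finger_gap: 1.003
handle 1072 241 265 175 221 ((450.6817932128906, -301.5992126464844), (35.57081604003906, 17.599063873291016), 70.45338439941406)
stand 6357 208 299 124 212 ((450.3048095703125, -303.0958557128906), (90.31608581542969, 89.80288696289062), 70.18949890136719)
now 2.2 [ 0.4505 -0.3085  0.2289] tooly -19.47 tilt z [-0.003 -0.003 -1.   ]
shift [ 6.  -2.6 -2.1] turn [-0.002  0.004 -0.008] len 6.9
```

View pics/w1.png

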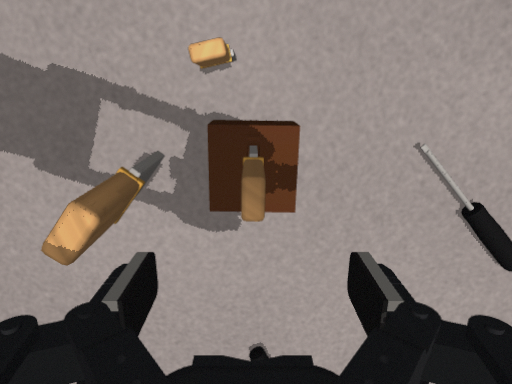

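The wrist view shows the handle at (253,195), giving (450.7, -301.6) mm with thin axis at -19.5°, which agrees with the averaged fixed cameras. Now I descend.

```bash
python3 -m creep '{"hand":[1,1,1,1,1,1],"translation":[[0,0,30],[0,0,65],[0,0,100],[0,0,125],[0,0,138],[0,0,138]],"rotation":[[0,0,0],[0,0,0],[0,0,0],[0,0,0],[0,0,0],[0,0,0]]}'; python3 -c "
from plan import go
go([.4505,-.302,.093],-19.5)"
```

```text
t: 2.95
ee_pos: [0.4513, -0.2999, 0.0925]
ee_rot: [-2.553, -1.828, 0.001]
force: [0.8, -0.5, 0.5]
finger_gap: 1.003
now 2.95 [ 0.4513 -0.2999  0.0925] tooly -18.79 tilt z [-0.001  0.001 -1.   ]
shift [-2.3 -0.1 -0.5] turn [-0.002 -0.001  0.012] len 2.3
```

```bash
python3 -m creep '{"hand":[-1,-1,-1,-1,-1,-1,-1,-1],"translation":[[-2,0,0],[-2,0,0],[-2,0,0],[-2,0,0],[-2,0,0],[-2,0,0],[-2,0,0],[-2,0,0]],"rotation":[[0,0,0.01],[0,0,0.01],[0,0,0.01],[0,0,0.01],[0,0,0.01],[0,0,0.01],[0,0,0.01],[0,0,0.01]]}'
```

```text
t: 3.95
ee_pos: [0.4513, -0.3023, 0.0938]
ee_rot: [2.563, 1.816, 0.001]
force: [-0.2, -0.1, 4.4]
finger_gap: 0.202
```

Gripped: the opening of 0.202 is 17 mm, close to the 18 mm handle. I lift straight up slowly at first.

```bash
python3 -m creep '{"hand":[-1,-1,-1,-1,-1,-1,-1,-1],"translation":[[0,0,-8],[0,0,-20],[0,0,-38],[0,0,-60],[0,0,-85],[0,0,-110],[0,0,-135],[0,0,-135]],"rotation":[[0,0,0],[0,0,0],[0,0,0],[0,0,0],[0,0,0],[0,0,0],[0,0,0],[0,0,0]]}'
python3 - <<'E'
from workcell import *
from plan import go
go([.46,-.05,.229],-23)
go([.617,.205,.229],-26)
import cv2
p,d=capture('side');cv2.imwrite('pics/s2.png',cv2.resize(p[100:340,200:480],None,fx=2.5,fy=2.5))
E
```

```text
t: 4.95
ee_pos: [0.4518, -0.3027, 0.2319]
ee_rot: [2.559, 1.813, 0.003]
force: [-0.3, 0.1, -1.1]
finger_gap: 0.2
now 4.95 [ 0.4518 -0.3027  0.2319] tooly -19.37 tilt z [ 0.005 -0.004 -1.   ]
shift [241.1 -76.1   2. ] turn [0.005 0.002 0.063] len 252.8
now 4.95 [ 0.4518 -0.3027  0.2319] tooly -19.37 tilt z [ 0.005 -0.004 -1.   ]
shift [533.8 -12.5   1.8] turn [0.006 0.001 0.116] len 533.9
```

View pics/s2.png

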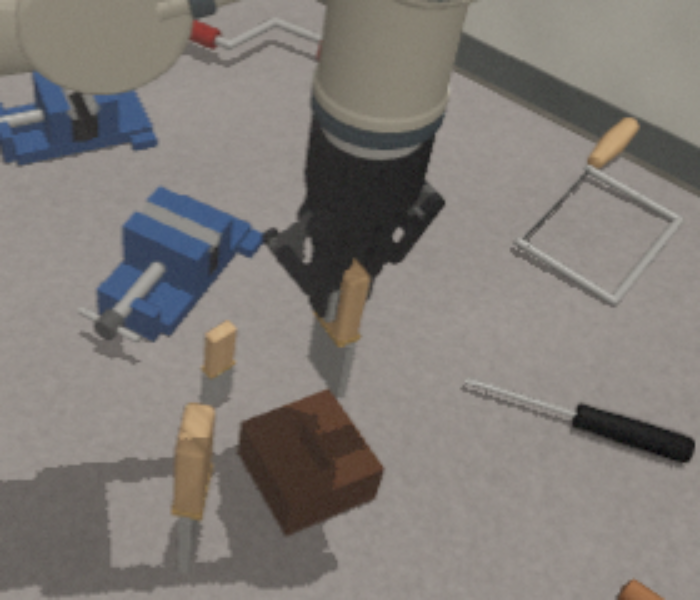

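The gauge hangs upright in the gripper, clear of the stand. I carry it to above the open vise.

```bash
python3 -m creep '{"hand":[-1,-1,-1,-1,-1,-1,-1,-1],"translation":[[40,-1,0],[95,-2,0],[155,-4,0],[215,-5,0],[275,-7,0],[335,-8,0],[390,-9,0],[440,-10,0]],"rotation":[[0,0,0.015],[0,0,0.03],[0,0,0.045],[0,0,0.06],[0,0,0.075],[0,0,0.09],[0,0,0.105],[0,0,0.116]]}'
python3 - <<'E'
from workcell import *
import numpy as np
from h import *
from plan import go
c=calibration('wrist');p,d=capture('wrist')
cv2.imwrite('pics/w3.png',p);np.savez('w3.npz',p=p,d=d,K=c['intrinsics'],dist=c['dist'],R=c['R'],t=c['t'])
z=load('w3.npz');P=cloud(z);X,Y,Z=P[...,0],P[...,1],P[...,2];hsv=cv2.cvtColor(p,cv2.COLOR_BGR2HSV)
m=(Y>.12)&(Y<.3)&(X>.52)&(X<.72)&(Z>.066)&(Z<.075)&(hsv[...,0]>95)&(hsv[...,0]<125)&(hsv[...,1]>120)
k,l,s,cc=cv2.connectedComponentsWithStats(m.astype(np.uint8))
for i in range(1,k):
    if s[i,4]>100:
        v,u=np.nonzero(l==i);print(s[i],cv2.minAreaRect((cast(z,np.c_[u,v],.07)[:,:2]*1000).astype(np.float32)))
go([.617,.205,.229],-26)
E
```

```text
t: 6.0
ee_pos: [0.5873, 0.1183, 0.2264]
ee_rot: [-2.663, -1.664, 0.004]
force: [1.0, -0.5, -1.2]
finger_gap: 0.202
[ 189   12   35  113 3336] ((590.9453735351562, 217.6529541015625), (89.01612854003906, 25.88185691833496), 64.60468292236328)
[ 260   12   32  113 3408] ((643.1834106445312, 192.32386779785156), (89.09325408935547, 25.925138473510742), 64.23326873779297)
now 6.05 [0.5879 0.124  0.2255] tooly -25.75 tilt z [-0.003  0.004 -1.   ]
shift [85.7 -9.  -3.3] turn [-0.004 -0.002  0.004] len 86.2
```

View pics/w3.png

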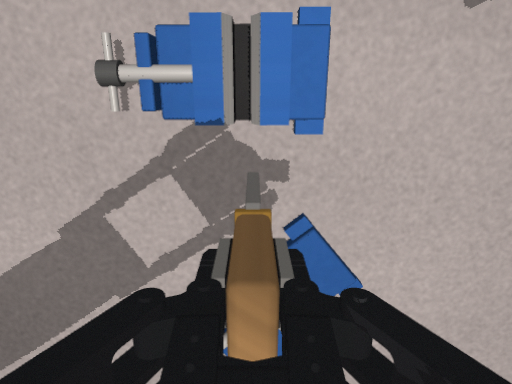

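The wrist view shows the open vise with its dark gap at (242,72) and the blade's foot at about (253,175). The jaws average to (617.1, 205.0) mm, thin axis -25.6°, agreeing with the fixed cameras.

```bash
python3 -m creep '{"hand":[-1,-1,-1,-1,-1,-1],"translation":[[40,-5,0],[75,-8,0],[90,-9,0],[90,-9,0],[90,-9,0],[90,-9,0]],"rotation":[[0,0,0.004],[0,0,0.004],[0,0,0.004],[0,0,0.004],[0,0,0.004],[0,0,0.004]]}'
python3 - <<'E'
from plan import go
go([.617,.205,.229],-25.6)
E
```

```text
t: 6.8
ee_pos: [0.6188, 0.1999, 0.2287]
ee_rot: [2.669, 1.657, 0.0]
force: [0.4, -0.0, -1.2]
finger_gap: 0.201
now 6.8 [0.6188 0.1999 0.2287] tooly -26.32 tilt z [ 0. -0. -1.]
shift [ 3.7 -3.9 -0.3] turn [ 0.    -0.    -0.013] len 5.4
```

```bash
python3 -m creep '{"hand":[-1,-1,-1,-1,-1,-1],"translation":[[4,-4,0],[4,-4,20],[4,-4,40],[4,-4,60],[4,-4,60],[4,-4,60]],"rotation":[[0,0,-0.013],[0,0,-0.013],[0,0,-0.013],[0,0,-0.013],[0,0,-0.013],[0,0,-0.013]]}'
python3 - <<'E'
from workcell import *
import numpy as np
from h import *
from plan import go
c=calibration('wrist');p,d=capture('wrist')
cv2.imwrite('pics/w4.png',p);np.savez('w4.npz',p=p,d=d,K=c['intrinsics'],dist=c['dist'],R=c['R'],t=c['t'])
go([.617,.205,.104],-25.6)
p2,d=capture('side')
cv2.imwrite('pics/s4.png',cv2.resize(p2[80:220,150:330],None,fx=4,fy=4))
z=load('w4.npz');P=cloud(z)
v0=slice(0,384)
# grey steel blade: points z .085-.14 near gap
X,Y,Z=P[...,0],P[...,1],P[...,2]
m=(Z>.08)&(Z<.108)&(abs(X-.617)<.03)&(abs(Y-.205)<.05)
k,l,s,cc=cv2.connectedComponentsWithStats(m.astype(np.uint8))
for i in range(1,k):
    if s[i,4]>20: print(s[i],np.round(P[l==i].mean(0),4),np.round(P[l==i].min(0),4),np.round(P[l==i].max(0),4))
E
```

```text
t: 7.55
ee_pos: [0.6172, 0.2065, 0.1687]
ee_rot: [2.657, 1.676, 0.001]
force: [1.0, 0.2, -1.7]
finger_gap: 0.206
now 7.6 [0.6174 0.2066 0.1694] tooly -25.5 tilt z [ 0.002  0.    -1.   ]
shift [-1.7  0.2 65.4] turn [ 0.001 -0.001  0.002] len 65.4
[247 172  13  10 103] [0.6252 0.2257 0.097 ] [0.6212 0.2232 0.0846] [0.6285 0.2275 0.1077]
```

View pics/w4.png

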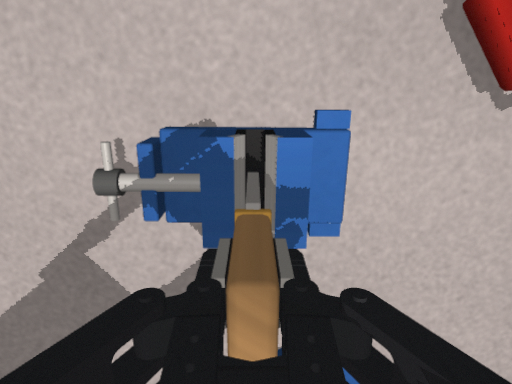

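View pics/s4.png

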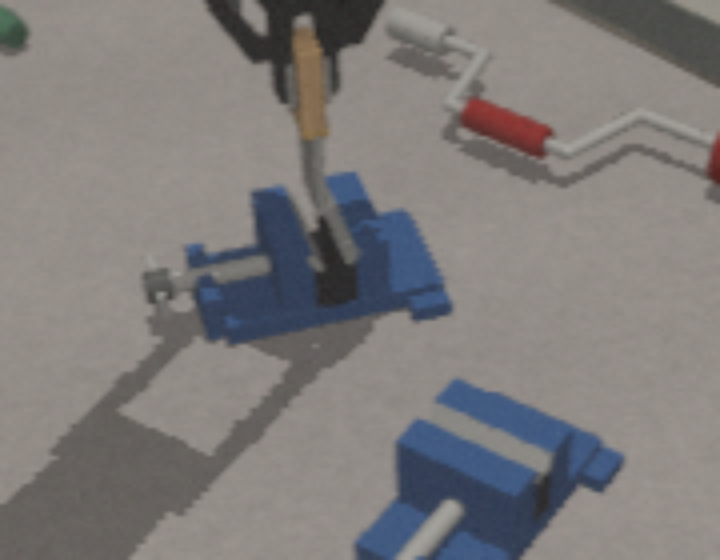

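The blade is over the gap, offset about 1 mm towards -x across it, with 4 mm clearance per side. I lower it with a +1 mm correction in tool y.

```bash
python3 -m creep '{"hand":[-1,-1,-1,-1,-1,-1,-1,-1],"translation":[[-1,1,4],[-1,1,10],[-1,1,17],[-1,1,24],[-1,1,32],[-1,1,40],[-1,1,48],[-1,1,48]],"rotation":[[0,0,0],[0,0,0],[0,0,0],[0,0,0],[0,0,0],[0,0,0],[0,0,0],[0,0,0]]}'; python3 -c "
from plan import go
go([.617,.205,.104],-25.6)"
```

```text
t: 8.65
ee_pos: [0.617, 0.205, 0.119]
ee_rot: [-2.656, -1.676, 0.003]
force: [0.1, 0.0, -1.3]
finger_gap: 0.207
now 8.65 [0.617 0.205 0.119] tooly -25.5 tilt z [-0.002 -0.    -1.   ]
shift [-0. -0. 15.] turn [-0.001  0.001  0.002] len 15.0
```

```bash
python3 -m creep '{"hand":[-1,-1,-1,-1,-1,-1,-1,-1],"translation":[[0,0,4],[0,0,7],[0,0,10],[0,0,12],[0,0,13],[0,0,14],[0,0,14],[0,0,14]],"rotation":[[0,0,0],[0,0,0],[0,0,0],[0,0,0],[0,0,0],[0,0,0],[0,0,0],[0,0,0]]}'
```

```text
t: 9.65
ee_pos: [0.6176, 0.2052, 0.1064]
ee_rot: [2.657, 1.676, 0.0]
force: [0.6, 0.7, -0.4]
finger_gap: 0.197
```

```bash
python3 -m creep '{"hand":[-1,-1,-1,-1],"translation":[[0,0,1],[0,0,2],[0,0,2],[0,0,2]],"rotation":[[0,0,0],[0,0,0],[0,0,0],[0,0,0]]}'
```

```text
t: 10.15
ee_pos: [0.6175, 0.2052, 0.1043]
ee_rot: [-2.657, -1.676, 0.0]
force: [0.5, -0.1, -0.9]
finger_gap: 0.204
```

```bash
python3 -m creep '{"hand":[-1,-1,-1,-1],"translation":[[0,0,1],[0,0,2],[0,0,2],[0,0,2]],"rotation":[[0,0,0],[0,0,0],[0,0,0],[0,0,0]]}'
python3 - <<'E'
from workcell import *
from h import *
c=calibration('wrist');p,d=capture('wrist');cv2.imwrite('pics/w5.png',p)
c=calibration('side');p2,d2=capture('side');cv2.imwrite('pics/s5.png',cv2.resize(p2[80:220,150:330],None,fx=4,fy=4))
E
```

```text
t: 10.65
ee_pos: [0.6178, 0.2053, 0.1039]
ee_rot: [2.656, 1.676, 0.002]
force: [-1.9, -1.4, 4.0]
finger_gap: 0.204
```

View pics/s5.png

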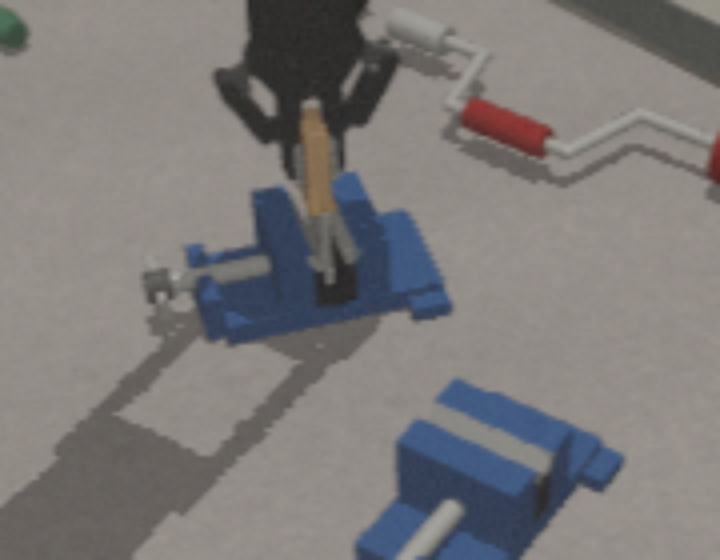

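View pics/w5.png

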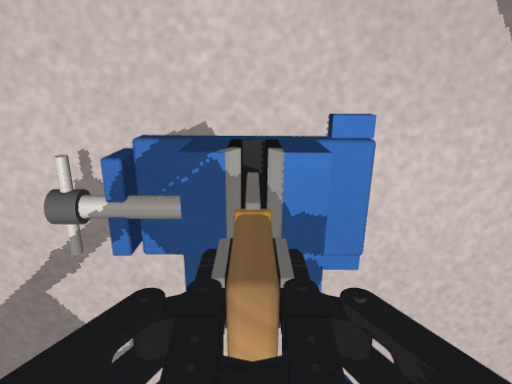

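The floor is felt (+4 N at TCP z 0.104, where foot z 0.020 is expected), and both views show the blade centred between the jaws. I open gently, then rise.

```bash
python3 -m creep '{"hand":[-1,-0.5,-0.4,-0.2,0,0.4,0.6,0.6],"translation":[[0,0,0],[0,0,0],[0,0,0],[0,0,0],[0,0,0],[0,0,0],[0,0,0],[0,0,0]],"rotation":[[0,0,0],[0,0,0],[0,0,0],[0,0,0],[0,0,0],[0,0,0],[0,0,0],[0,0,0]]}' && python3 -m creep '{"hand":[0.6,0.6,0.6,0.6,0.6,0.6,0.6,0.6],"translation":[[0,0,-5],[0,0,-15],[0,0,-30],[0,0,-50],[0,0,-75],[0,0,-105],[0,0,-130],[0,0,-130]],"rotation":[[0,0,0],[0,0,0],[0,0,0],[0,0,0],[0,0,0],[0,0,0],[0,0,0],[0,0,0]]}'
python3 - <<'E'
from workcell import *
from h import *
for n in ('wrist','side','top'):
    c=calibration(n);p,d=capture(n);cv2.imwrite(f'pics/{n}6.png',p if n=='wrist' else cv2.resize(p[80:240,130:330],None,fx=4,fy=3.75))
    z=dict(p=p,d=d,K=c['intrinsics'],dist=c['dist'],R=c['R'],t=c['t']);P=cloud(z);X,Y,Z=P[...,0],P[...,1],P[...,2]
    m=(Z>.146)&(Z<.163)&(abs(X-.617)<.04)&(abs(Y-.205)<.04);v,u=np.nonzero(m)
    if len(v)>20: print(n,len(v),np.median(Z[m]),cv2.minAreaRect((cast(z,np.c_[u,v],.155)[:,:2]*1000).astype(np.float32)))
E
```

```text
t: 11.75
ee_pos: [0.6175, 0.2052, 0.1022]
ee_rot: [-2.657, -1.676, 0.0]
force: [0.8, -1.0, 0.1]
finger_gap: 0.797
t: 12.75
ee_pos: [0.6185, 0.2055, 0.2368]
ee_rot: [2.655, 1.675, 0.01]
force: [0.4, -0.1, 0.7]
finger_gap: 0.801
wrist 1155 0.15393822253668307 ((617.5303344726562, 206.02484130859375), (35.72642135620117, 17.57044792175293), 64.43081665039062)
side 60 0.15472651172118823 ((611.2538452148438, 198.56446838378906), (45.78703689575195, 18.307287216186523), 62.679630279541016)
top 65 0.15423698580804815 ((614.4049072265625, 202.73342895507812), (31.17488670349121, 17.963056564331055), 55.90755081176758)
```

View pics/side6.png

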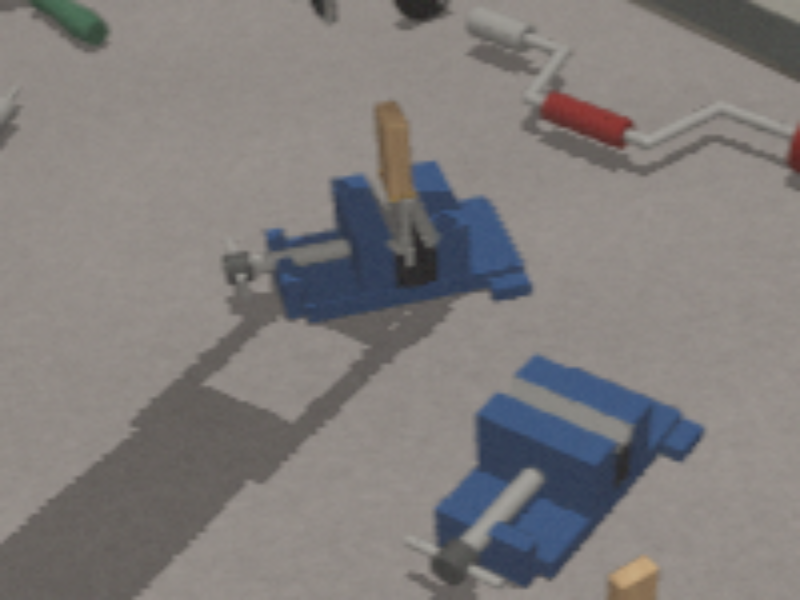

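View pics/wrist6.png

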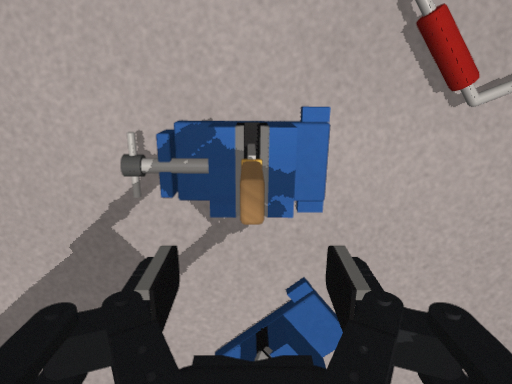

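The gauge stands upright with its top at z≈0.154, so the foot is on the floor. It is centred to about 1 mm in the wrist view, with the gripper well clear. I hand in.

```bash
python3 -c "
from workcell import *
close_job(); print(get_state()['t'])"
```

```text
the job is handed in; nothing more can be done
the job is handed in; nothing more can be done
```

I took the middle-sized feeler gauge out of its stand and left it standing in the open vise, the left one in the top view. I lowered it held, until the floor pushed back with about 4 N at the height where the foot should touch. Then I opened the fingers, rose clear and handed in at about 12.9 s of the 32 s allowed. `close_job` reports no verdict, so success isn't confirmed.

**Last checks:**
- **Height:** all three cameras put the top of the handle at 0.154–0.155 m, where 0.155 m is expected with the foot on the gap floor.
- **Position:** the wrist camera shows the handle about 1 mm from the gap's centre and aligned with it to within 1 degree.
- **Clearance:** the gripper was about 80 mm above the gauge.

**Disagreements:** the side and top cameras gave the handle's final position about 9 mm and 4 mm from the gap's centre. Those fits used only 60–65 pixels and gave wrong handle sizes, so I trusted the wrist camera. The top and side cameras also differed from each other by about 5 mm when I first measured; I used their average, which the wrist camera matched to within about 1.5 mm.

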